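Fit the bayonet lamp cap and hold it half-way to its lock

ROBOT

A 7-joint arm with a two-finger parallel gripper is mounted at the origin on the work surface. World frame = base frame: x ahead of the robot, y to its left, z up, the work surface at z = 0. Lengths are in m, angles in rad, forces in N, time in s.
With the tool pointing down it reaches from about 0.4 to 0.9 m from the base axis. Payload 5.6 kg.
Tool frame: the origin (TCP) lies midway between the tips of the shut fingers; the grasp point (between the pads) lies 19 mm behind it; y points along the fingers, z is the direction in which the jaws open and shut, and the axes are right-handed (so a half turn about y gives the same grasp; the last joint's range is limited). The gripper opens to 92 mm and grips with 3 to 60 N. Pads are 20 mm wide; open, the fingers measure 128 mm over their backs; the gripper's body (75 mm by 189 mm) begins 69 mm behind the grasp point.
Start: joints at [1.081, 0.468, -0.012, 1.603, 0.006, 1.071, -0.056], TCP at [0.281, -0.586, 0.215] pointing down, gripper open.
Joint ranges: [-2.53, 2.53], [-0.31, 2.02], [-1.57, 1.55], [0.28, 2.44], [-1.29, 4.43], [0.15, 1.84], [-2.92, 2.92]. Speed limits (rad/s): [2.57, 2.57, 3.14, 3.14, 3.14, 3.14, 3.14].

INTERFACE

Orientations are given as a 3x3 rotation matrix whose columns are the frame's x, y, z axes.
In Python, from station import env, effector, solver, viewer, workorder, search_frame, tip_of gives the robot as it stands. Calls block until the motion is done:
- env.reach(position, orientation): joint-space move of the TCP to a pose.
- env.movel(position, frame=None, rate=0.15): straight line of the TCP; frame=None keeps the orientation; rate is the mean speed in m/s.
- env.goto_joints(angles): joint-space move.
- effector.release() and effector.grasp(squeeze=None): open the fingers fully, or close them until they stop; squeeze is the grip in N (None keeps the last).
- env.pause(seconds).
- solver.inverse_kinematics(position, orientation): joint angles nearest the present ones, or None.
- env.sense(): the state.
- viewer.read_camera(name): name is "scene" or "top" or "wrist"; returns (picture, depth): 420x560x3 uint8, red, green, blue; 420x560 float32, m along the optical axis (not along the pixel's ray), 0 where there is no reading.
- viewer.camera_info(name): a dict with "intrinsics" (3x3 intrinsics, pixels), "dist_coeffs" ([k1, k2, p1, p2, k3] as OpenCV has them; the pictures are not rectified), "eye" and "rotation" of the camera in the world; the wrist camera has in their place "T_tool_cam" (4x4, takes a point from camera to tool coordinates, whose origin is the TCP and whose axes are the tool frame's). Camera axes: x right, y up, looking along -z (the intrinsics and any distortion apply to the point x, -y, -z); pixel columns grow to the right and rows downward; lengths in m; the calibration is good to about 2 mm. A picture is of the moment at which its call begins: read the wrist's pose just before it. camera_info takes no time and is no camera call.
A pose or a line that the arm cannot do raises env.PlanningError and nothing moves.
- workorder.finish_job(): hands the job in, once; it reports no verdict.
Trained networks look in the newest picture that a camera, given by its name, has taken for a name from the list of things; names that differ only in an ending like _2 or _b are one class to them, and where a whole thing is asked for, a point or a joint stands for the part that bears it (a point fixed in the world has none). Each returns a list of dicts, best first, with "score" (0 to 1); they miss things now and then, are a little off and sometimes report something else, mostly with a low value. They report only what shows in the picture. A call takes as long as a camera call. They do not tell look-alikes from the thing itself.
- search_frame(camera, name): "at" ([x, y, z] in m, in world coordinates, good to about 4 mm: the middle of the surface that is visible of it).
- tip_of(camera, name): "at" ([x, y, z] in m, in world coordinates, good to about 4 mm: a listed point, or the origin of a listed thing).
The state is a dict: "t": time; "joint_positions": joint angles; "joint_velocities": joint speeds; "tau": joint torques, N m; "ee_pos": TCP position; "tcp_rot": TCP orientation; "wrist_force": force on the tool from outside, world axes, zero at the start; "moment": the same for the moment, N m; "gripper_width": finger opening in m.
Only numpy, scipy, OpenCV 4.12 (cv2) and the standard library are available. Lean on these libraries where they do the work, as an engineer would, in place of code of your own. Each camera call takes 0.05 s, during which the arm holds its last target.

TASK

Take the lamp cap (the one with the bar grip and the glass lamp under it, not the round-knobbed dust cap) from its rest, lower it gently through the slots of the lamp house socket until its flange sits fully down on the collar, then twist it clockwise, seen from above, to the half-way mark at 40 degrees, well short of the lock click. A spring turns it back, so finish while still gripping it and holding it steady at the half-way mark; never lean hard on the socket, and leave the dust cap and the other things on the bench where they are.

Things in the scene. Friction and masses are not known exactly. Their poses are not given: they have to be found in the camera images.
- lamp_cap: the lamp cap, loose, 0.08 to 0.16 kg: aluminium flange disc 66 mm across, 6 mm thick, a black bar grip on it, below it a round spigot 34 mm across, 16 mm long, then a glass lamp 12 to 16 mm across, its end 46 mm below the flange. Origin on the axis at the flange's underside, z up. It stands upright in one of two equal grey cups, at any yaw; a half turn about z changes nothing
- cap_grip (a point): middle of the top of the lamp cap's bar grip, 36 mm above the cap's origin (axes as the cap). The bar is upright, 50 mm long along the cap's x, 16 mm thick along its y, 30 mm tall (from the flange's top up), with a thin white line along its top
- cap_lug (a point): outer end of one of the lamp cap's two lugs on either side (the +x one), 25 mm from the axis, 12.5 mm below the cap's origin; the lugs lie in line with the bar, along the cap's +x and -x, 8 mm wide, from 9 to 16 mm below the flange's underside
- rest_a: the grey cup that holds the lamp cap, fixed: 74 mm across, foot 90 mm, rim 60 mm above the bench, open bore 56 mm; the flange lies on its rim and lifts straight off (the lamp's end is clear after 50 mm). Origin at the centre of its underside. The other cup, alike, holds the dust cap; which stands where varies
- dust_cap: not wanted: the dust cap in the other grey cup, with an equal flange but a round black knob 26 mm across and 30 mm tall, no lugs and no lamp; origin on the axis at the underside of the flange
- lamphouse: the lamp house, fixed: grey finned box 160 (x) by 145 (y) by 80 mm tall, on top a dark round collar, 76 mm across, 30 mm tall, the bayonet socket. Origin at the centre of its underside. White marks on the box top around the collar, repeated on the far side: a line at the slots (on the x axis), a line 40 degrees clockwise (half-way), a double line at 80 degrees (lock)
- socket (a point): centre of the collar's mouth in the plane of its rim, 110 mm above the bench: the cap's origin comes here when fully down; axes as the lamp house. Inside the 54 mm bore a ledge 5 mm thick (38 mm inside, top 1 mm below the rim) has two openings 12 mm wide, at +x and -x, for the lugs; off the openings the cap stands 15 mm too high. More than 35 N of push from the cap harms the socket
- latch_ring (a joint): brass ring in the socket that the lugs turn: 0 at rest with its prongs at the openings, growing clockwise from above, in rad; lock click at 1.20, stop at 1.40. The lugs have 0.11 rad of play either way between its prongs, so it may read 0.11 less than the cap's turn, and 3 mm of up-and-down play under the ledge. A spring drives it back: 0.03 Nm at 0, 0.10 Nm at 0.70
- objective: bystander: steel microscope objective, 33 mm across, 50 mm tall, standing on the bench; origin at the centre of its underside
- oil_bottle: bystander: small amber bottle with a black cap, 32 mm across, 70 mm tall; origin at the centre of its underside
- petri_dish: bystander: clear shallow dish, 88 mm across, 15 mm tall; origin at the centre of its underside
- beaker: bystander: glass cup, 64 mm across, 85 mm tall; origin at the centre of its underside
- filter_holder: bystander: black disc-shaped filter holder, 45 mm across, 30 mm tall; origin at the centre of its underside
- screwdriver: bystander: red-handled screwdriver lying on the bench, 170 mm long; origin below its middle part
Mind the look-alikes: they are no part of the job. Leave any turquoise look-alike of the lamp_cap alone.

How it is judged:
By the outcome, as a careful person would: the job done as asked, in the order asked, and still so for the second after the job is handed in, while the arm keeps its last pose, push and grip.
It also fails if it takes over 42 s, if anything falls off the work surface, if the arm or the gripper's body presses on something with over 40 N, if the wrist force passes 120 N, or if a joint passes its speed limit or range.

## Working session

There is one attempt and no reset: what is moved stays moved. The work goes in short steps, each a Python script; the robot and the scene stay as the last script left them, time stands still between calls to the robot, and variables do not carry over. Pictures are saved under pics/ and viewed, and the job is handed in when it is done.

```bash
mkdir -p pics; ls; cat > h.py <<'E'
import numpy as np, cv2
from station import env, effector, solver, viewer, workorder, search_frame, tip_of
def snap(cam,name):
    s=env.sense(); im,d=viewer.read_camera(cam)
    cv2.imwrite(f'pics/{name}.png',im[:,:,::-1]); np.savez(f'pics/{name}.npz',im=im,d=d,p=s['ee_pos'],R=s['tcp_rot'])
    return im,d,s
def cam(camn,s=None):
    c=viewer.camera_info(camn)
    if 'T_tool_cam' in c:
        T=np.eye(4);T[:3,:3]=np.array(s['tcp_rot']);T[:3,3]=s['ee_pos']
        T=T@np.array(c['T_tool_cam']); return np.array(c['intrinsics']),np.array(c['dist_coeffs']),T[:3,3],T[:3,:3]
    return np.array(c['intrinsics']),np.array(c['dist_coeffs']),np.array(c['eye']),np.array(c['rotation'])
def rays(uv,C):
    K,D,e,R=C
    n=cv2.undistortPoints(np.array(uv,float).reshape(-1,1,2),K,D).reshape(-1,2)
    return np.c_[n[:,0],-n[:,1],-np.ones(len(n))]@R.T
def atz(uv,z,C):
    r=rays(uv,C); return C[2]+r*((z-C[2][2])/r[:,2:3])
def atd(uv,d,C):
    return C[2]+rays(uv,C)*np.array(d).reshape(-1,1)
def proj(P,C):
    K,D,e,R=C
    p=(np.atleast_2d(P)-e)@R; p=p*[1,-1,-1]
    return cv2.projectPoints(p,np.zeros(3),np.zeros(3),K,D)[0].reshape(-1,2)
E
python3 - <<'E'
from h import *
snap('top','top0'); snap('scene','scene0')
for c in('top','scene'):
    print(viewer.camera_info(c))
    for n in('lamp_cap','cap_grip','rest_a','dust_cap','lamphouse','socket','cap_lug'):
        print(c,n,[(np.round(q['at'],3),round(q['score'],2)) for q in tip_of(c,n)])
s=env.sense();print(s)
E
```

```text
pics
{'intrinsics': array([[424.58737115,   0.        , 284.17495436],
       [  0.        , 424.58737115, 214.39880043],
       [  0.        ,   0.        ,   1.        ]]), 'dist_coeffs': array([0.04650271, 0.        , 0.        , 0.        , 0.        ]), 'eye': array([ 0.42444455, -0.03733096,  1.14774017]), 'rotation': array([[-2.53038771e-02,  9.89258777e-01, -1.43968005e-01],
       [-9.99679778e-01, -2.50064915e-02,  3.87504864e-03],
       [ 2.33291183e-04,  1.44019957e-01,  9.89574756e-01]])}
top lamp_cap [(array([0.379, 0.067, 0.049]), 0.92), (array([0.601, 0.108, 0.045]), 0.9), (array([0.394, 0.202, 0.044]), 0.8), (array([ 0.472, -0.062,  0.049]), 0.66), (array([0.492, 0.108, 0.055]), 0.65)]
top cap_grip [(array([0.394, 0.199, 0.085]), 0.92), (array([ 0.468, -0.057,  0.081]), 0.85), (array([0.382, 0.069, 0.082]), 0.68), (array([0.596, 0.1  , 0.08 ]), 0.67), (array([0.488, 0.109, 0.102]), 0.55)]
top rest_a []
top dust_cap [(array([0.533, 0.285, 0.059]), 0.81), (array([ 0.37 , -0.031,  0.   ]), 0.7)]
top lamphouse [(array([ 0.527, -0.22 ,  0.001]), 0.95)]
top socket [(array
[... 1673 characters left out ...]
42861, -0.05630334]), 'joint_velocities': array([ 0.00071121,  0.00073162, -0.00132978,  0.00032281, -0.0010563 ,
        0.0004732 ,  0.00021908]), 'tau': array([-1.06296731e-03, -5.20358527e+01, -1.25002256e-02, -2.44046867e+01,
       -5.65780001e-02,  1.12409494e-02,  1.88164194e-05]), 'ee_pos': array([ 0.2808019 , -0.5862363 ,  0.21461305]), 'tcp_rot': array([[-9.01883779e-01, -1.42744781e-05,  4.31978760e-01],
       [-4.31978759e-01, -5.64587669e-05, -9.01883778e-01],
       [ 3.72629084e-05, -9.99999998e-01,  4.47529747e-05]]), 'wrist_force': array([-0.39694998, -0.06914885,  0.17993909]), 'moment': array([ 0.0063029 , -0.0073775 ,  0.01073404]), 'gripper_width': 0.09209436823492916}
```

View pics/top0.png

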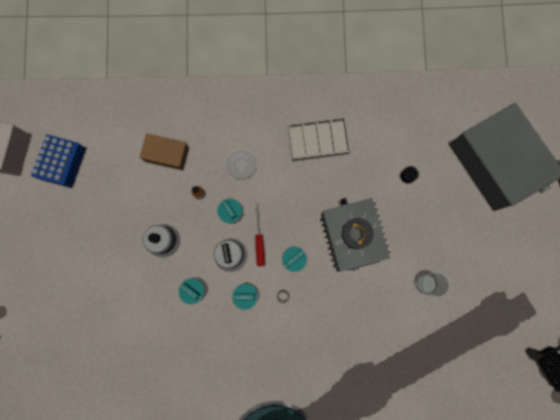

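View pics/scene0.png

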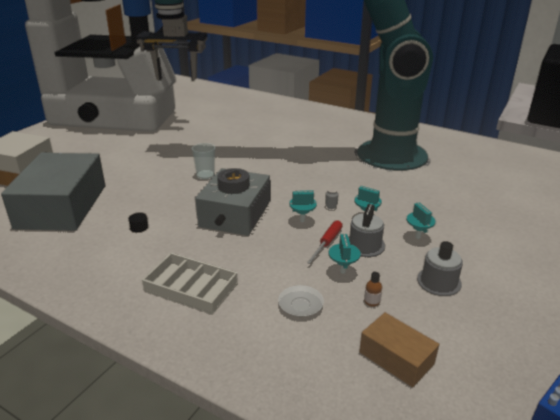

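Candidates: grey cup with black bar at top (229,254) / scene (367,225); turquoise caps at top (230,210), (294,259), (192,291), (245,296); dust cap with round knob at (159,239). The aluminium one in a cup with a black bar fits. I'll confirm with an enlarged crop.

```bash
python3 - <<'E'
import cv2,numpy as np
t=cv2.imread('pics/top0.png');s=cv2.imread('pics/scene0.png')
a=cv2.resize(t[225:285,200:260],(390,390),interpolation=2);b=cv2.resize(t[190:280,312:402],(390,390),interpolation=2)
cv2.imwrite('pics/crop0.png',np.hstack([a,b]))
E
```

```text
(no output)
```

View pics/crop0.png

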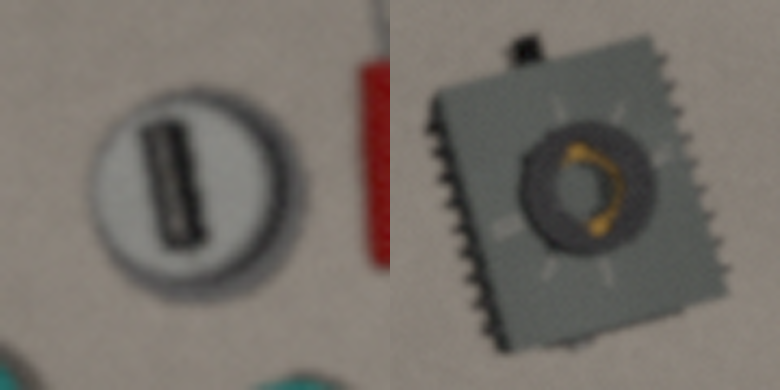

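```bash
python3 - <<'E'
from h import *
print(np.round(viewer.camera_info('wrist')['T_tool_cam'],4).tolist())
# plan only: view poses
def down(a): # tool z (jaw) along angle a
    z=np.array([np.cos(a),np.sin(a),0]);y=np.array([0,0,-1.]);return np.c_[np.cross(y,z),y,z]
q=env.sense()['joint_positions']
for p in([0.49,0.1,0.35],[0.527,-0.22,0.35],[0.489,0.106,0.1],[0.527,-0.22,0.13]):
    for deg in range(-180,180,30):
        r=solver.inverse_kinematics(p,down(np.radians(deg)))
        print(p,deg,None if r is None else np.round(r,2))
E
```

```text
[[0.0005, -0.9564, -0.2921, -0.082], [0.0002, 0.2921, -0.9564, -0.1693], [1.0, 0.0004, 0.0003, -0.0], [0.0, 0.0, 0.0, 1.0]]
[0.49, 0.1, 0.35] -180 [ 0.79  0.34 -1.29  1.73  0.34  1.32  2.57]
[0.49, 0.1, 0.35] -150 [-1.48  0.19  1.4   1.84 -0.2   1.27 -2.64]
[0.49, 0.1, 0.35] -120 [ 0.29  0.15 -0.62  1.75  0.09  1.27 -2.44]
[0.49, 0.1, 0.35] -90 [ 0.37  0.16 -0.71  1.75  0.11  1.27 -1.94]
[0.49, 0.1, 0.35] -60 [ 0.4   0.17 -0.74  1.75  0.12  1.27 -1.42]
[0.49, 0.1, 0.35] -30 [ 0.4   0.17 -0.74  1.75  0.12  1.27 -0.9 ]
[0.49, 0.1, 0.35] 0 [ 0.44  0.17 -0.79  1.75  0.13  1.27 -0.38]
[0.49, 0.1, 0.35] 30 [ 0.47  0.18 -0.83  1.75  0.14  1.28  0.13]
[0.49, 0.1, 0.35] 60 [ 0.52  0.19 -0.89  1.74  0.16  1.28  0.64]
[0.49, 0.1, 0.35] 90 [ 0.6   0.22 -1.    1.74  0.19  1.29  1.13]
[0.49, 0.1, 0.35] 120 [ 0.79  0.34 -1.29  1.73  0.34  1.32  1.52]
[0.49, 0.1, 0.35] 150 [ 0.79  0.34 -1.29  1.73  0.34  1.32  2.05]
[0.527, -0.22, 0.35] -180 [ 0.26  0.22  0.09  1.64 -0.02  1.28 -2.78]
[0.527, -0.22, 0.35] -150 [ 0.33  0.23  0.01  1.63 -0.    1.28 -2.28]
[0.527, -0.22, 0.35] -120 [ 0.39  0.23 -0.06  
[... 1579 characters left out ...]
7  0.83 -2.22]
[0.527, -0.22, 0.13] -120 [ 0.32  0.44  0.02  1.87 -0.01  0.83 -1.75]
[0.527, -0.22, 0.13] -90 [ 0.41  0.44 -0.09  1.87  0.05  0.84 -1.28]
[0.527, -0.22, 0.13] -60 [ 0.48  0.45 -0.18  1.86  0.1   0.84 -0.8 ]
[0.527, -0.22, 0.13] -30 [ 0.56  0.46 -0.28  1.86  0.16  0.85 -0.33]
[0.527, -0.22, 0.13] 0 [ 0.64  0.47 -0.38  1.85  0.23  0.86  0.14]
[0.527, -0.22, 0.13] 30 [ 0.71  0.49 -0.48  1.85  0.29  0.87  0.62]
[0.527, -0.22, 0.13] 60 [ 0.76  0.51 -0.55  1.84  0.34  0.88  1.1 ]
[0.527, -0.22, 0.13] 90 [ 0.83  0.53 -0.64  1.84  0.4   0.9   1.57]
[0.527, -0.22, 0.13] 120 [ 1.21  0.92 -1.33  1.82  0.96  1.23  1.68]
[0.527, -0.22, 0.13] 150 [ 1.21  0.92 -1.33  1.82  0.96  1.23  2.2 ]
```

The crop shows an aluminium flange with a black bar and a white line on it, in a grey cup, so this is the lamp cap. Bar yaw is about 15°. On the lamp house, the single slot marks lie at about 16° and the double mark is the lock. Next I'll take wrist views of the socket and then the cap, at the same tool yaw so that calibration bias cancels.

```bash
cat >> h.py <<'E'
def down(a):
    z=np.array([np.cos(a),np.sin(a),0]);y=np.array([0,0,-1.]);return np.c_[np.cross(y,z),y,z]
E
python3 - <<'E'
from h import *
R=down(np.radians(-74.5))
t0=env.sense()['t']
env.reach([0.526,-0.219,0.24],R); im,d,s=snap('wrist','w_sock'); print(s['t']-t0,s['ee_pos'])
print([(np.round(q['at'],4),round(q['score'],2)) for q in tip_of('wrist','socket')])
env.reach([0.489,0.105,0.20],R); im,d,s=snap('wrist','w_cap'); print(s['t']-t0,s['ee_pos'],s['joint_positions'])
print([(np.round(q['at'],4),round(q['score'],2)) for q in tip_of('wrist','cap_grip')])
E
```

```text
1.6249999999999998 [ 0.52552639 -0.22043921  0.23993296]
[(array([ 0.5275, -0.2166,  0.106 ]), 0.83), (array([ 0.6958, -0.3834,  0.0032]), 0.55)]
2.9667000000000003 [0.48970547 0.10358591 0.20011032] [ 0.01351113  0.25898185 -0.33455482  1.95963963  0.1051742   0.93908541
 -1.6753842 ]
[(array([0.6034, 0.104 , 0.0773]), 0.98), (array([0.3811, 0.0666, 0.0848]), 0.83), (array([0.3927, 0.2022, 0.0823]), 0.74), (array([ 0.4664, -0.0624,  0.0781]), 0.63)]
```

View pics/w_sock.png

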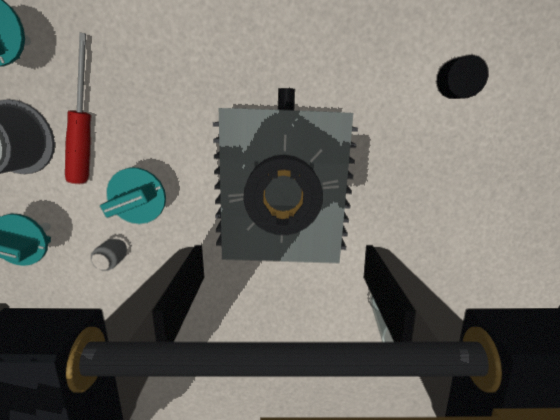

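View pics/w_cap.png

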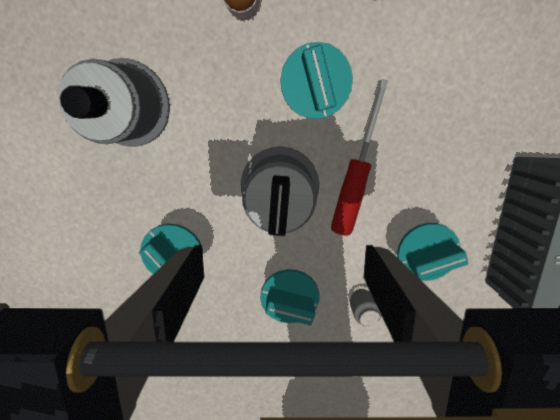

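The wrist view of the socket shows the collar at (283,194) with the openings along the image vertical. The cap view shows the cap's bar at (279,205), with the dust cap at (98,102) and the turquoise caps around. I'll measure both from depth.

```bash
cat > meas.py <<'E'
from h import *
from scipy.optimize import least_squares
def load(n):
    f=np.load(f'pics/{n}.npz'); return f['im'],f['d'],cam('wrist',dict(ee_pos=f['p'],tcp_rot=f['R'])),f
def cloud(n,box):
    im,d,C,f=load(n); u0,v0,u1,v1=box
    uu,vv=np.meshgrid(np.arange(u0,u1),np.arange(v0,v1)); uv=np.c_[uu.ravel(),vv.ravel()]
    P=atd(uv,d[v0:v1,u0:u1].ravel(),C); return uv,P,im[v0:v1,u0:u1].reshape(-1,3).astype(float),C,f
def fitc(xy,r):
    f=lambda p:np.hypot(xy[:,0]-p[0],xy[:,1]-p[1])-r
    s=least_squares(f,xy.mean(0),loss='soft_l1',f_scale=0.001);return s.x,np.std(s.fun)
E
python3 - <<'E'
from meas import *
def outer(uv,mask,box):
    u0,v0,u1,v1=box
    m=(mask.reshape(v1-v0,u1-u0)).astype(np.uint8)
    m=cv2.morphologyEx(m,cv2.MORPH_OPEN,np.ones((3,3)))
    c=max(cv2.findContours(m,cv2.RETR_EXTERNAL,cv2.CHAIN_APPROX_NONE)[0],key=cv2.contourArea)
    return c.reshape(-1,2)+[u0,v0]
box=(235,145,335,240)
uv,P,c,C,f=cloud('w_sock',box)
print(np.histogram(P[:,2],bins=np.arange(0.06,0.13,0.004)))
m=(abs(P[:,2]-0.11)<0.006); o=outer(uv,m,box); X=atz(o,0.11,C)[:,:2]
print('collar',fitc(X,0.0375), least_squares(lambda p:np.hypot(X[:,0]-p[0],X[:,1]-p[1])-p[2],[.527,-.22,.038]).x, np.median(P[m,2]), f['p'])
box=(235,140,330,245)
uv,P,c,C,f=cloud('w_cap',box)
print(np.histogram(P[:,2],bins=np.arange(0.04,0.11,0.004)))
m=(P[:,2]>0.06)&(P[:,2]<.072); o=outer(uv,m|(P[:,2]>.072),box); X=atz(o,0.066,C)[:,:2]
print('flange',least_squares(lambda p:np.hypot(X[:,0]-p[0],X[:,1]-p[1])-p[2],[.49,.105,.033],loss='soft_l1',f_scale=.0005).x,np.median(P[m,2]),f['p'])
m=(P[:,2]>.092); o=outer(uv,m,box); X=atz(o,0.096,C)[:,:2]
r=cv2.minAreaRect((X*1e4).astype(np.float32)); print('bar',r, cv2.boxPoints(r))
for n,b in(('w_sock',(220,100,350,270)),('w_cap',(230,140,330,245))):
    im=load(n)[0][:,:,::-1]; k=im[b[1]:b[3],b[0]:b[2]]; k=np.clip(k*1.5,0,255).astype(np.uint8); s=580/k.shape[0]; cv2.imwrite(f'pics/c_{n}.png',cv2.resize(k,None,fx=s,fy=s,interpolation=2))
E
cd pics; python3 -c "
import cv2,numpy as np
a=cv2.imread('c_w_sock.png');b=cv2.imread('c_w_cap.png');b=cv2.resize(b,(350,368));b=cv2.copyMakeBorder(b,0,a.shape[0]-368,0,0,0);print(a.shape);cv2.imwrite('cc.png',np.hstack([a,b]))"
```

```text
(array([   4,    7,    2,    3, 3462,  992,   31,  323,  119,   55,   80,
        503, 2867,    0,    0,    0,    0]), array([0.06 , 0.064, 0.068, 0.072, 0.076, 0.08 , 0.084, 0.088, 0.092,
       0.096, 0.1  , 0.104, 0.108, 0.112, 0.116, 0.12 , 0.124, 0.128]))
collar (array([ 0.52703832, -0.21950152]), np.float64(0.00043972931601058476)) [ 0.52704301 -0.21948685  0.03700815] 0.10898475504500305 [ 0.52552639 -0.22043921  0.23993296]
(array([  31,   26,   35,   36,  611,  185, 2405,   12,   19,   13,   16,
         17,   18,  807,  177,    0,    0]), array([0.04 , 0.044, 0.048, 0.052, 0.056, 0.06 , 0.064, 0.068, 0.072,
       0.076, 0.08 , 0.084, 0.088, 0.092, 0.096, 0.1  , 0.104, 0.108]))
flange [0.48683831 0.10722481 0.03242919] 0.06530121413774728 [0.48970547 0.10358591 0.20011032]
bar ((4872.81005859375, 1073.317626953125), (496.0033264160156, 158.02857971191406), 10.575836181640625) [[4614.5195 1105.4723]
 [4643.5234  950.1281]
 [5131.1006 1041.163 ]
 [5102.0967 1196.5071]]
(580, 444, 3)
```

View pics/cc.png

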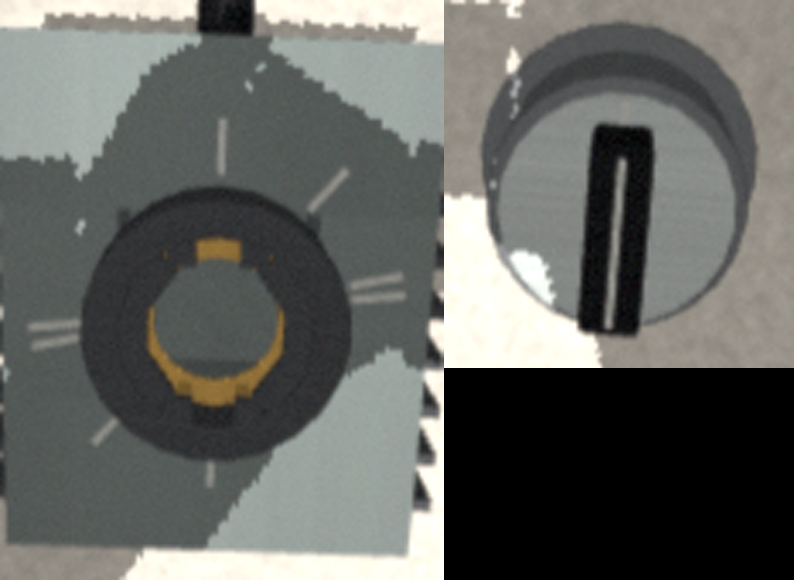

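```bash
python3 - <<'E'
from meas import *
im,d,C,f=load('w_sock'); s=580/170
px=np.array([[223,120],[221,172],[210,462],[210,486],[347,170],[309,210],[94,443],[116,420],[378,287],[54,336]])/s+[220,100]
W=atz(px,0.08,C)[:,:2]; c=np.array([.5270,-.2195])
print(np.round(np.degrees(np.arctan2(*(W-c).T[::-1])),1), np.round(np.hypot(*(W-c).T),4))
g=lambda i,j:np.degrees(np.arctan2(*(W[i]-W[j])[::-1]))
print('slot',g(0,2),g(0,3),'half',g(4,6),'lock',g(8,9), 'mid of slots',(W[0]+W[3])/2,(W[4]+W[6])/2,(W[8]+W[9])/2)
im,d,C,f=load('w_cap')
W=atz([[280.9,185.6],[277.1,232.7]],.096,C);print('bar',np.degrees(np.arctan2(*(W[0]-W[1])[1::-1])),W.mean(0))
E
```

```text
[  12.8   12.6 -166.3 -166.1  -27.7  -27.8  154.4  154.8  -67.1  115.5] [0.0557 0.0408 0.0498 0.058  0.0566 0.0407 0.0576 0.0471 0.0496 0.0496]
slot 13.228607074064863 13.374335322386125 half -26.666674754818352 lock -65.80588378126119 mid of slots [ 0.52599566 -0.22033316] [ 0.52611257 -0.22020925] [ 0.52598051 -0.2199493 ]
bar 10.706313541029543 [0.48681471 0.10673868 0.096     ]
```

```bash
python3 - <<'E'
from h import *
R=down(np.radians(10.6-90)); p=np.array([.4870,.1071,0])
env.reach(p+[0,0,.15],R); env.movel(p+[0,0,.0715],rate=.1)
s=env.sense();print(s['ee_pos'],s['wrist_force'],s['t'])
effector.grasp(45); s=env.sense();print(s['ee_pos'],s['wrist_force'],s['moment'],s['gripper_width'],s['t'])
env.movel(p+[0,0,.215],rate=.15)
s=env.sense();print(s['ee_pos'],s['wrist_force'],s['moment'],s['gripper_width'],s['t'])
snap('wrist','w_held'); snap('scene','s_held')
print([(np.round(q['at'],4),round(q['score'],2)) for q in tip_of('wrist','lamp_cap')])
E
```

```text
[0.4875623  0.10730049 0.07210795] [ 0.28807847  0.28252882 -0.41775028] 5.1167
[0.48699    0.10714016 0.07148081] [-0.09407415  0.20595081  0.56580031] [ 0.03050353 -0.03868713 -0.02052887] 0.015674445333016814 6.25
[0.48632339 0.10687283 0.21410595] [-0.33153586  1.10463491 -0.82681675] [ 0.01611565 -0.06396636 -0.02346542] 0.015777018505982548 7.3583
[(array([0.486 , 0.109 , 0.2028]), 0.97), (array([ 0.47  , -0.0569,  0.051 ]), 0.85), (array([0.5995, 0.1008, 0.0462]), 0.69), (array([0.3949, 0.2003, 0.0457]), 0.68), (array([0.5342, 0.2849, 0.0601]), 0.43), (array([0.5357, 0.028 , 0.0015]), 0.26)]
```

View pics/w_held.png

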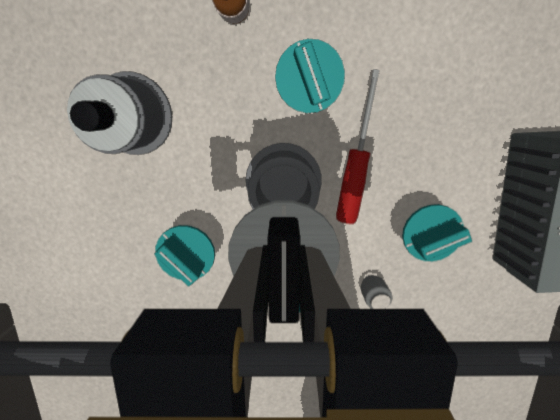

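View pics/s_held.png

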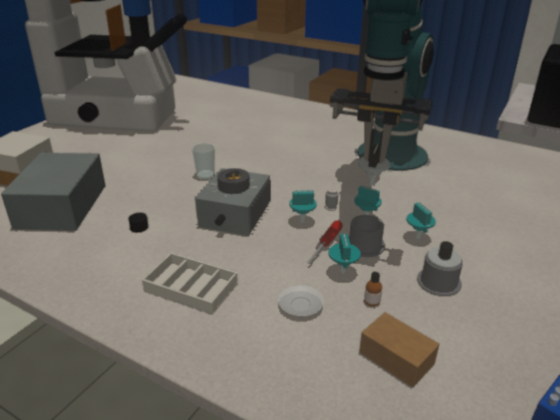

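The cap is held and lifted: its flange shows around (283,250), and the cup at (367,235) in the scene view is empty. Now I'll measure the cap's pose in the tool.

```bash
python3 - <<'E'
from meas import *
box=(215,190,350,330)
uv,P,c,C,f=cloud('w_held',box); print(f['p'])
print(np.histogram(P[:,2],bins=np.arange(.19,.25,.004)))
m=(abs(P[:,2]-.208)<.006); u0,v0,u1,v1=box
M=m.reshape(v1-v0,u1-u0).astype(np.uint8); print(np.median(P[m,2]))
# edge: in each column topmost mask pixel above v~265; plus left/right
pts=[]
for j in range(M.shape[1]):
    i=np.flatnonzero(M[:,j])
    if len(i)>3 and i[0]+v0<255: pts.append([j+u0,i[0]+v0-.5])
pts=np.array(pts); X=atz(pts,.2083,C)[:,:2]
for r in(None,.033):
    if r: q=least_squares(lambda p:np.hypot(X[:,0]-p[0],X[:,1]-p[1])-r,[.487,.107],loss='soft_l1',f_scale=.0005)
    else: q=least_squares(lambda p:np.hypot(X[:,0]-p[0],X[:,1]-p[1])-p[2],[.487,.107,.033],loss='soft_l1',f_scale=.0005)
    d=np.r_[q.x[:2]-f['p'][:2],0]; print(q.x,len(pts),np.abs(q.fun).mean(),'tool offset',f['R'].T@d)
# same for cap in its rest with the top-of-image arc, and collar with arc
W=atz([[285,242],[283.5,318]],.2386,C);print(np.degrees(np.arctan2(*(W[0]-W[1])[1::-1])),W, 'tool yaw',np.degrees(np.arctan2(-f['R'][1,0],-f['R'][0,0])))
k=load('w_held')[0][180:335,210:355,::-1];k=np.clip(k*1.6,0,255).astype(np.uint8);cv2.imwrite('pics/c_held.png',cv2.resize(k,None,fx=3.8,fy=3.8))
E
```

```text
[0.48632339 0.10687283 0.21410595]
(array([   0,    0,    1,  130, 3542,   89,  164,  197,  216,  232,  270,
       1891, 1377,  287]), array([0.19 , 0.194, 0.198, 0.202, 0.206, 0.21 , 0.214, 0.218, 0.222,
       0.226, 0.23 , 0.234, 0.238, 0.242, 0.246]))
0.2078973247347326
[0.48800911 0.10702397 0.0320027 ] 112 0.00012549081227320732 tool offset [-1.68475431e-03 -3.01695807e-06  1.61514713e-04]
[0.48687463 0.10681167] 112 0.00023642583207398864 tool offset [-5.30576821e-04 -9.44756734e-07  1.61513116e-04]
9.604099048215776 [[0.50760272 0.10995851 0.2386    ]
 [0.46601366 0.10292118 0.2386    ]] tool yaw 10.599463532608436
```

View pics/c_held.png

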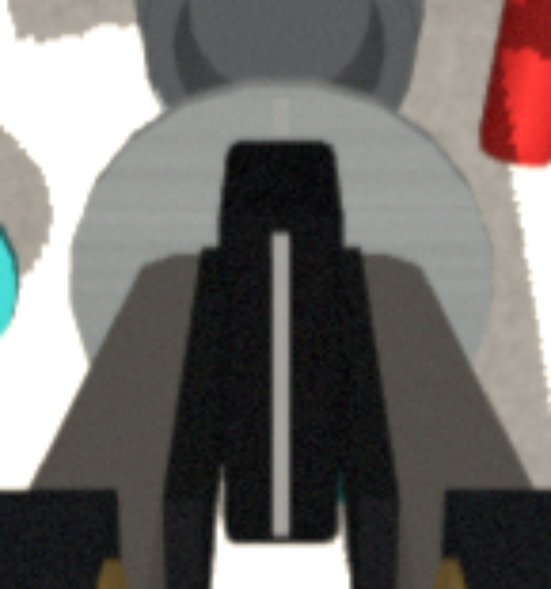

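```bash
cat > ins.py <<'E'
from h import *
def st(tag,F0=0,M0=0):
    s=env.sense(); print(tag,round(s['t'],2),np.round(s['ee_pos'],4),'F',np.round(s['wrist_force']-F0,1),'M',np.round(s['moment']-M0,2),round(np.degrees(np.arctan2(-s['tcp_rot'][1,0],-s['tcp_rot'][0,0])),2),round(s['gripper_width'],4)); return s
E
python3 - <<'E'
from ins import *
R=down(np.radians(13.5-90)); p=np.array([.5260,-.2199,0])
env.reach(p+[0,0,.215],R); st('above')
env.movel(p+[0,0,.150],rate=.12); env.pause(.2); s=st('pre'); F0=s['wrist_force'];M0=s['moment']
np.savez('base.npz',F0=F0,M0=M0)
z=.150
while z>.1285:
    z-=.003; env.movel(p+[0,0,z],rate=.03); s=st(f'{z:.4f}',F0,M0); f=s['wrist_force']-F0
    if f[2]>6 or np.hypot(*f[:2])>6: print('stop');break
snap('wrist','w_ins')
E
```

```text
above 8.76 [ 0.5264 -0.2181  0.2149] F [-0.1  0.6 -1.9] M [ 0.05 -0.   -0.  ] 13.63 0.016
pre 9.65 [ 0.5266 -0.2201  0.151 ] F [ 0.1 -0.2 -1. ] M [ 0.04 -0.02  0.01] 13.5 0.0159
0.1470 9.9 [ 0.5259 -0.2199  0.147 ] F [-0.7 -0.4  0.1] M [-0.03  0.11 -0.  ] 13.49 0.0159
0.1440 10.15 [ 0.5258 -0.2198  0.1437] F [-0.7  0.5 -0.3] M [ 0.    0.03 -0.06] 13.5 0.0155
0.1410 10.4 [ 0.5258 -0.2198  0.1407] F [ 0.1  0.9 -1. ] M [-0.    0.07 -0.01] 13.5 0.0162
0.1380 10.65 [ 0.5259 -0.2198  0.1377] F [ 0.5  0.4 -0.5] M [-0.1   0.02  0.02] 13.5 0.0156
0.1350 10.9 [ 0.5259 -0.2198  0.1348] F [-0.2  0.8  0.2] M [-0.06  0.06  0.02] 13.5 0.0156
0.1320 11.15 [ 0.5258 -0.2198  0.1317] F [0.5 0.1 0.9] M [-0.    0.04  0.  ] 13.5 0.0153
0.1290 11.4 [ 0.5258 -0.2199  0.1288] F [-0.4  0.1  0.6] M [-0.01  0.05 -0.01] 13.5 0.0156
0.1260 11.65 [ 0.5258 -0.2198  0.1258] F [0.3 0.9 0.3] M [-0.02  0.05 -0.01] 13.5 0.015
```

No contact so far, and the origin is already well below the 15 mm stand-off height, so the lugs went through the openings. Next I'll seat it gently.

```bash
python3 - <<'E'
from ins import *
b=np.load('base.npz');F0,M0=b['F0'],b['M0']; p=np.array([.5260,-.2199,0])
z=.1258
while z>.1195:
    z-=.0007; env.movel(p+[0,0,z],rate=.02); s=st(f'{z:.4f}',F0,M0); f=s['wrist_force']-F0
    if f[2]>4 or np.hypot(*f[:2])>6: print('stop');break
env.pause(.2); st('end',F0,M0); snap('scene','s_seat'); snap('wrist','w_seat')
a=cv2.imread('pics/s_seat.png')[130:240,180:290];b=cv2.imread('pics/w_seat.png')[100:335,180:390]
cv2.imwrite('pics/seat.png',np.hstack([cv2.resize(a,(400,400),interpolation=2),cv2.resize(b,(357,400),interpolation=2)]))
E
```

```text
0.1251 11.95 [ 0.526  -0.2199  0.1251] F [0.6 0.6 0.1] M [ 0.01  0.   -0.03] 13.5 0.0156
0.1244 12.2 [ 0.526  -0.2199  0.1244] F [-0.6  0.1 -0. ] M [-0.01  0.04 -0.03] 13.5 0.0158
0.1237 12.45 [ 0.526  -0.2199  0.1236] F [ 0.1  0.4 -0.3] M [-0.09  0.05  0.03] 13.5 0.0157
0.1230 12.7 [ 0.526  -0.2199  0.1229] F [-0.4  0.7 -0.2] M [-0.07  0.02 -0.08] 13.5 0.0152
0.1223 12.95 [ 0.526  -0.2199  0.1222] F [1.  0.2 0.8] M [-0.03  0.02 -0.01] 13.5 0.016
0.1216 13.2 [ 0.526  -0.2199  0.1215] F [-0.2 -0.1 -0.3] M [-0.01  0.05 -0.03] 13.5 0.016
0.1209 13.45 [ 0.526  -0.2199  0.1215] F [-2.5  0.1  5.7] M [ 0.2   0.52 -0.04] 13.5 0.0158
stop
end 13.65 [ 0.526  -0.2199  0.1215] F [-2.9 -0.2  5.8] M [0.18 0.53 0.02] 13.5 0.0156
```

View pics/seat.png

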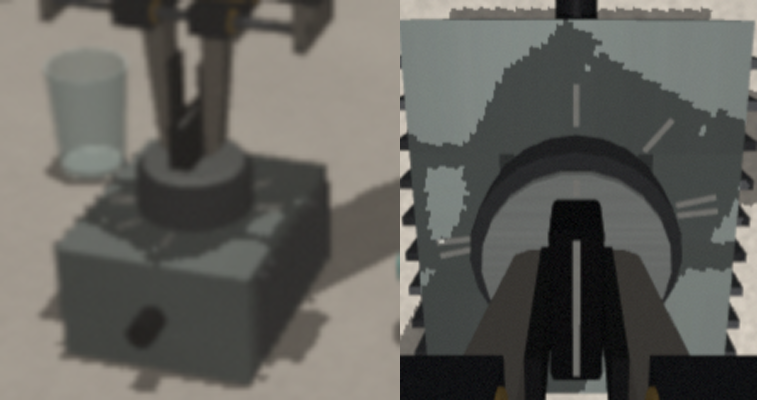

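It's seated: contact came at TCP z 0.1215, exactly the full-down height, at about 6 N, and the flange lies on the collar with the white line in line with the slot mark. Now the twist, easing the push a little.

```bash
python3 - <<'E'
from ins import *
b=np.load('base.npz');F0,M0=b['F0'],b['M0']; c=np.array([.5267,-.2197])
print(np.round(env.sense()['joint_positions'],2))
a=13.5
while a>-26.5+.01:
    a=max(a-4,-26.5); t=np.radians(a)
    p=np.r_[c-.0007*np.array([np.cos(t),np.sin(t)]),.1211]
    env.movel(p,down(t-np.pi/2),rate=.02); s=st(f'{a:.1f}',F0,M0); f=s['wrist_force']-F0
    if f[2]>14 or np.hypot(*f[:2])>12 or abs(s['moment']-M0)[2]>.5: print('stop');break
env.pause(.3); st('end',F0,M0); snap('scene','s_tw'); snap('wrist','w_tw')
a=cv2.imread('pics/s_tw.png')[130:240,180:290];b=cv2.imread('pics/w_tw.png')[100:335,180:390]
cv2.imwrite('pics/tw.png',np.hstack([cv2.resize(a,(400,400),interpolation=2),cv2.resize(b,(357,400),interpolation=2)]))
E
```

```text
[ 0.45  0.45 -0.14  1.87  0.08  0.82 -1.07]
9.5 14.0 [ 0.5263 -0.22    0.1215] F [-1.9 -0.   5.4] M [ 0.07  0.27 -0.07] 9.59 0.0159
5.5 14.25 [ 0.5264 -0.2196  0.1215] F [-0.5  1.4  6.4] M [ 0.25  0.26 -0.09] 5.66 0.0156
1.5 14.5 [ 0.5264 -0.2195  0.1215] F [0.1 1.4 6.7] M [ 0.23  0.22 -0.06] 1.67 0.0157
-2.5 14.75 [ 0.5264 -0.2194  0.1215] F [-1.7  1.7  5.8] M [ 0.26  0.32 -0.07] -2.33 0.0155
-6.5 15.0 [ 0.5264 -0.2194  0.1215] F [-0.7  1.4  6.7] M [ 0.25  0.27 -0.07] -6.33 0.0156
-10.5 15.25 [ 0.5264 -0.2193  0.1215] F [-1.   2.   6.8] M [ 0.32  0.27 -0.14] -10.32 0.0156
-14.5 15.5 [ 0.5264 -0.2192  0.1215] F [-0.8  1.9  7. ] M [ 0.34  0.29 -0.03] -14.32 0.0158
-18.5 15.75 [ 0.5265 -0.2191  0.1215] F [-1.5  2.3  7. ] M [ 0.32  0.21 -0.08] -18.31 0.0155
-22.5 16.0 [ 0.5265 -0.2191  0.1215] F [-0.7  2.3  7. ] M [ 0.31  0.27 -0.09] -22.31 0.0157
-26.5 16.25 [ 0.5265 -0.219   0.1215] F [-2.5  1.2  6.5] M [ 0.37  0.25 -0.04] -26.31 0.0154
end 16.55 [ 0.5265 -0.2189  0.1215] F [-0.3  1.4  6.1] M [ 0.39  0.29 -0.04] -26.3 0.0159
```

View pics/tw.png

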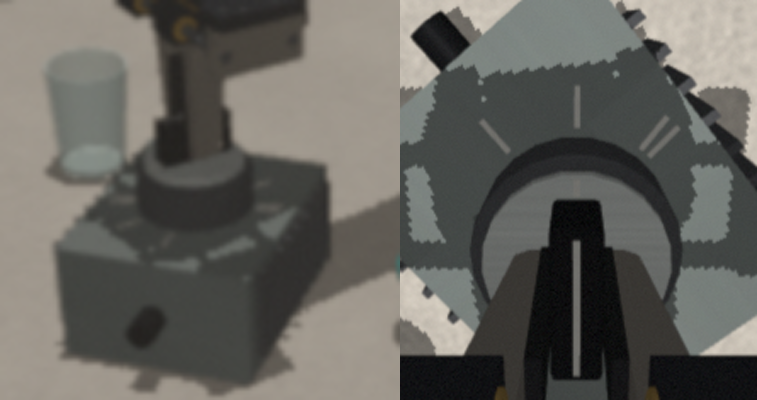

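The white line, the flange tick and the half-way mark all lie at x≈577 in the wrist crop. The flange is down, the grip is holding, and the push is steady at 6 N. I'll do one last check that it holds steady and then hand in.

```bash
python3 - <<'E'
from ins import *
b=np.load('base.npz');F0,M0=b['F0'],b['M0']
env.pause(.5); st('hold',F0,M0)
im,d,s=snap('wrist','w_fin')
a=np.load('pics/scene0.npz')['im'].astype(int); c=np.load('pics/s_tw.npz')['im'].astype(int)
m=(abs(a-c).max(2)>40).astype(np.uint8); m=cv2.morphologyEx(m,cv2.MORPH_OPEN,np.ones((3,3)))
n,_,S,_=cv2.connectedComponentsWithStats(m); print(S[1:][S[1:,4]>30].tolist())
workorder.finish_job()
E
```

```text
hold 17.15 [ 0.5265 -0.219   0.1215] F [-1.2  2.2  5.6] M [ 0.37  0.25 -0.04] -26.3 0.0155
[[255, 0, 14, 32, 213], [159, 6, 16, 3, 48], [224, 8, 29, 18, 177], [163, 10, 13, 4, 40], [386, 16, 25, 16, 98], [164, 20, 19, 16, 198], [198, 23, 25, 12, 201], [228, 23, 24, 15, 271], [389, 56, 4, 12, 37], [156, 69, 5, 11, 44], [201, 81, 64, 89, 2908], [147, 144, 46, 14, 507], [215, 147, 9, 11, 92], [242, 146, 115, 18, 1453], [268, 161, 105, 51, 1844], [354, 215, 9, 13, 89], [369, 217, 12, 13, 112]]
the job is handed in; nothing more can be done
```

I seated the lamp cap in the lamp house socket, turned it 40° clockwise to the half-way mark, and handed the job in while still gripping it there. The hand-in gives no verdict. It was handed in at about 17 s on the robot's clock.

- **Insertion:** The lugs passed through the openings without measurable contact. The flange touched down on the collar at exactly the full-down height, with the push staying at about 6–7 N.
- **Twist:** The cap went from 13.5° to -26.3° by tool yaw, a turn of about 39.8°. The wrist picture showed the cap's white line in line with the half-way mark, with no visible slip in the grip.
- **Final hold:** After a further half second the pose was unchanged, the push was 5.6 N and the fingers were closed at 15.5 mm.
- **Disagreements:** My estimates of the slot angle ran from 13.2° to 14.2°, so the turn could be off by up to about 1°. The spring's torque did not show clearly above the moment sensor's noise, and I had no direct reading of the latch ring.
- **Other objects:** I saw no sign that the dust cap, the turquoise caps or the other things had moved. The scene comparison showed changes that I put down to the arm, its shadow and the lamp cap's old place, without tracing each one.

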